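# Stand the tall work prop in the welding jig

## Task

Pick up the tallest of the three steel work props by its heavy head, carry it upright, and lower it (do not drop it) into the raised foot ring on the welding jig, so that it stands upright with its whole foot flat inside the ring. Leave the two shorter props standing where they are.

Things in the scene. Friction and masses are not known exactly. Their poses are not given: they have to be found in the camera images.
- tall_prop_center (a point): Tall work prop: loose top-heavy steel stand, 196 mm tall, 0.5-0.85 kg, upright on the bench (z = 0); its place among the props varies. Round foot 44 mm across, stem 16 mm, heavy round head 40 mm across from 141 to 181 mm up, narrower V saddle on top. Point: on its axis half-way up (98 mm), z up; the head's middle, where to grip, is 63 mm above it. Tips over beyond 10 degrees.
- mid_prop_center (a point): Middle work prop, a loose bystander of the same make, only 140 mm tall (foot 44 mm, head 40 mm across). Point: on its axis half-way up, 70 mm above its underside; z up. Must stay standing where it is.
- short_prop_center (a point): Short work prop, a loose bystander of the same make, only 95 mm tall (foot 44 mm, head 40 mm across). Point: on its axis half-way up, 47.5 mm above its underside; z up. Must stay standing where it is.
- ring_seat (a point): Foot ring of the welding jig (steel plate 240 x 110 x 10 mm fixed to the bench, turned any way). Ring 76 mm inside, 88 mm outside, 8 mm high, near one end; a low V-rest, up to 65 mm above the bench, stands 135 mm from it near the other end. Point: ring centre on the plate's top face, 10 mm above the bench; z up, y along the plate away from the V-rest.
There are look-alikes about, which are no part of the job. What is shaped like the part that bears tall_prop_center but purple is not meant.

How it is judged (in metres and radians):
On the way:
1. the tall prop is lifted off the bench, its foot at least 15 mm up, upright in the fingers (height (world z) of tall_prop_center above 0.113 m and angle between tall_prop_center's own z axis and vertical below 0.35 rad and contact force between the fingers and tall_prop above 1 N), for 0.1 s.
At the end, for the whole second after the job is handed in: The tall prop stands at rest inside the jig's foot ring: its axis within 18 mm of the ring's centre, its foot flat on the plate (height within 4 mm), upright within 5 degrees (standing on its foot, not leaning on the ring); the two shorter props still stand upright within 30 mm of where they began (horizontal distance between tall_prop_center and ring_seat below 0.018 m and z of tall_prop_center in the frame of ring_seat between 0.094 and 0.102 m and angle between each of tall_prop_center, mid_prop_center, short_prop_center's own z axis and vertical below 0.09 rad and linear speed of tall_prop below 0.02 m/s and distance of each of mid_prop_center, short_prop_center from where it was at the start of the episode below 0.03 m); the robot touches nothing.
It fails at once if the tall prop is tipped by more than 25 degrees (angle between tall_prop_center's own z axis and vertical above 0.44 rad).
It fails at once if the tall prop is dropped (falls free at more than 0.5 m/s, a drop of over about 13 mm) (linear speed of tall_prop above 0.5 m/s and contact force between the fingers and tall_prop below 0.5 N).
It fails at once if a shorter prop is knocked over or pushed more than 30 mm (angle between any of mid_prop_center, short_prop_center's own z axis and vertical above 0.4 rad or distance of any of mid_prop_center, short_prop_center from where it was at the start of the episode above 0.03 m).
It also fails if it takes over 48 s, if anything falls off the work surface, if the arm or the gripper's body presses on something with over 40 N, if the wrist force passes 120 N, or if a joint passes its speed limit or range.

## Robot

A 6-joint arm with a two-finger parallel gripper is mounted at the origin on the work surface. World frame = base frame: x ahead of the robot, y to its left, z up, the work surface at z = 0. Lengths are in mm, angles in degrees, forces in N, time in s.
With the tool pointing down it reaches from about 300 to 850 mm from the base axis. Payload 4.2 kg.
Tool frame: the origin (TCP) lies between the finger pads; the fingertips stand 22 mm ahead of it and the grasp point (between the pads) lies 3 mm ahead of it; z points along the fingers, y is the direction in which the jaws open and shut (so a half turn about z gives the same grasp; the last joint's range is limited). The gripper opens to 91 mm and grips with 3 to 60 N. Pads are 32 mm wide; open, the fingers measure 118 mm over their backs; the gripper's body (76 mm by 178 mm) begins 60 mm behind the grasp point.
Start: joints at [-68.927, 18.312, 89.639, -0, 72.044, -1.146], TCP at [217.442, -532.316, 235.976] pointing down, gripper open.
Joint ranges: [-177.97, 177.97], [-48.28, 115.42], [12.27, 149.76], [-77.06, 257.06], [2.81, 150.46], [-146.56, 146.56]. Speed limits (degrees/s): [147.25, 147.25, 180, 180, 180, 180].

## Interface

Orientations are given as [roll, pitch, yaw] about the fixed x, y, z axes, in that order (R = Rz(yaw) Ry(pitch) Rx(roll)).
In Python, from workcell import * gives the robot as it stands.
- The arm moves only by the shell command python3 -m jog 'ROWS' [OPENING] [FORCE]. ROWS is text: rows parted by semicolons, each of 6 numbers parted by spaces: the shift along the tool's x, y, z in units of 0.5 m (1.0 is 0.5 m), then the turn, a rotation vector about the tool's x, y, z in units of pi/2 rad (1.0 is pi/2 rad). A call has 1 to 20 rows; each row is the pose to reach, as a shift and turn from the pose measured when the call began, along the tool's axes at that moment; what a row does not reach only later rows make up. A row lasts 1/12 s, in which the tool goes at most 41.7 mm and 7.16 degrees, less where a joint would pass 70% of its speed; a pose out of reach is approached as far as the arm can. A call with a number of a shift or a turn outside -1 to 1 is refused whole. A call with a gripper value outside its range is refused whole. OPENING is the opening, from -1 (shut) to 1 (fully open), set as the call begins (- or left out, the last holds). The fingers move at their own pace and stop on an object; FORCE is the grip in N (left out, the last holds). Time passes only in rows, so rows that repeat a pose let the fingers close. It gives the time, the measured TCP pose, the force and the opening at its end, in the units of the state.
- state(): the state, without advancing time (a new reading comes with each control period).
- grab_frame(name): name is "scene" or "top" or "wrist"; returns the picture (384x512x3 uint8, red, green, blue); there is no depth.
- calibration(name): a dict with "mtx" (3x3 intrinsics, pixels), "distortion" ([k1, k2, p1, p2, k3] as OpenCV has them; the pictures are not rectified), "rvec" (rotation vector, rad) and "tvec" (3), from world to camera coordinates, as OpenCV has them. Camera axes: x right, y down, z forward; pixel columns grow to the right and rows downward; lengths in mm; the calibration is good to about 2 mm. A picture is of the moment at which its call begins: read the wrist's pose just before it. calibration takes no time and is no camera call; for the wrist camera it gives the pose at the moment of the call.
- job_done(): hands the job in, once; it reports no verdict.
Trained networks look in the newest picture that a camera, given by its name, has taken for a name from the list of things; names that differ only in an ending like _2 or _b are one class to them, and where a whole thing is asked for, a point or a joint stands for the part that bears it (a point fixed in the world has none). Each returns a list of dicts, best first, with "confidence" (0 to 1); they miss things now and then, are a little off and sometimes report something else, mostly with a low value. They report only what shows in the picture. A call takes as long as a camera call. They do not tell look-alikes from the thing itself.
- spot_in(query, camera): "rect" ([left, top, right, bottom] in pixels, round what is visible of it).
- tip_of(query, camera): "location" ([column, row] in pixels: a listed point, or the origin of a listed thing).
The state is a dict: "time_s": time; "qpos": joint angles; "qvel": joint speeds; "effort": joint torques, N m; "ee_pos": TCP position; "ee_rot": TCP orientation; "force": force on the tool from outside, world axes, zero at the start; "torque": the same for the moment, N m; "gripper_width": finger opening in mm.
Only numpy, scipy, OpenCV 4.12 (cv2) and the standard library are available. Lean on these libraries where they do the work, as an engineer would, in place of code of your own. Each camera call takes 0.05 s, during which the arm holds its last target. There are 200 camera calls.

## Working session

There is one attempt and no reset: what is moved stays moved. The work goes in short steps, Python scripts to look and compute and a shell command to move; the robot and the scene stay as the last step left them, time stands still between calls to the robot, and variables do not carry over. Pictures are saved under pics/ and viewed, about 8 in all and at most 12, crops included, and the job is handed in when it is done.

```bash
mkdir -p pics
python3 - <<'E'
from workcell import *
import cv2,numpy as np
s=state();print(s['time_s'],s['ee_pos'],s['ee_rot'],s['gripper_width'])
ims=[]
for c in ("scene","top"):
    im=grab_frame(c);ims.append(im)
    for q in ("tall_prop_center","mid_prop_center","short_prop_center","ring_seat"):
        print(c,q,[(np.round(d['location'],1).tolist(),round(d['confidence'],2)) for d in tip_of(q,c)],[(np.round(d['rect']).tolist(),round(d['confidence'],2)) for d in spot_in(q,c)] if q!="ring_seat" else '')
for n,im in zip(("scene","top"),ims): cv2.imwrite(f"pics/{n}0.png",cv2.resize(im[:,:,::-1],(800,600)))
E
```

```text
0.0 [ 217.2621551  -531.86663226  235.14889506] [-1.79900392e+02 -1.34059393e-03  2.22199350e+01] 91.31554372943819
scene tall_prop_center [([321.1, 150.6], 0.9), ([364.7, 126.1], 0.71), ([333.1, 123.6], 0.64), ([276.5, 135.7], 0.61)] [([308.0, 111.0, 330.0, 191.0], 0.94), ([324.0, 82.0, 344.0, 161.0], 0.86), ([264.0, 98.0, 287.0, 175.0], 0.78), ([353.0, 88.0, 379.0, 162.0], 0.72)]
scene mid_prop_center [([297.6, 119.8], 0.91)] [([289.0, 94.0, 304.0, 145.0], 0.95)]
scene short_prop_center [([244.0, 177.5], 0.62)] [([232.0, 156.0, 254.0, 199.0], 0.97)]
scene ring_seat [([171.5, 250.9], 0.91)] 
top tall_prop_center [([127.7, 148.2], 0.94), ([190.5, 210.3], 0.8), ([139.6, 174.7], 0.73), ([186.2, 166.3], 0.7)] [([104.0, 129.0, 146.0, 159.0], 0.96), ([116.0, 158.0, 162.0, 191.0], 0.74), ([171.0, 149.0, 199.0, 183.0], 0.73), ([173.0, 200.0, 204.0, 222.0], 0.65)]
top mid_prop_center [([140.9, 216.8], 0.66)] [([127.0, 210.0, 158.0, 223.0], 0.82), ([230.0, 215.0, 246.0, 230.0], 0.35)]
top short_prop_center [([237.5, 220.3], 0.58)] [([229.0, 213.0, 245.0, 230.0], 0.61)]
top ring_seat [([328.7, 233.1], 0.69)]
```

View pics/scene0.png

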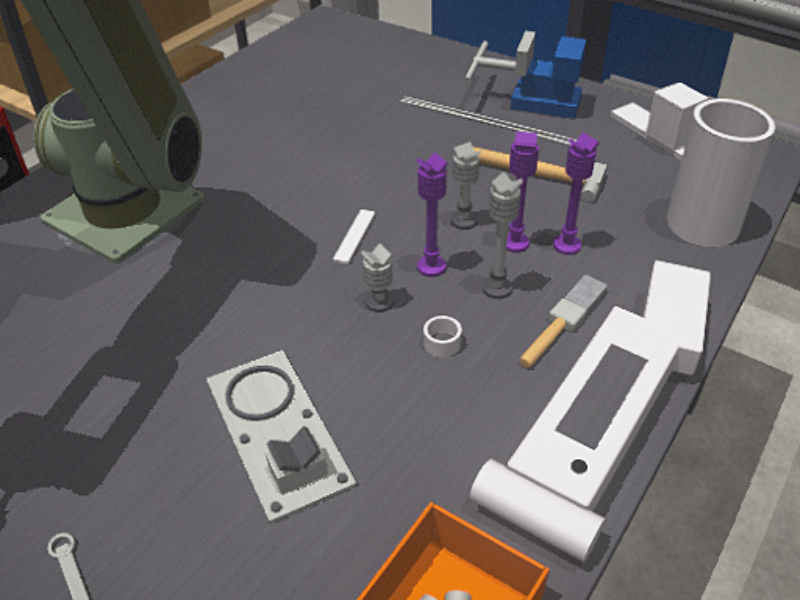

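View pics/top0.png

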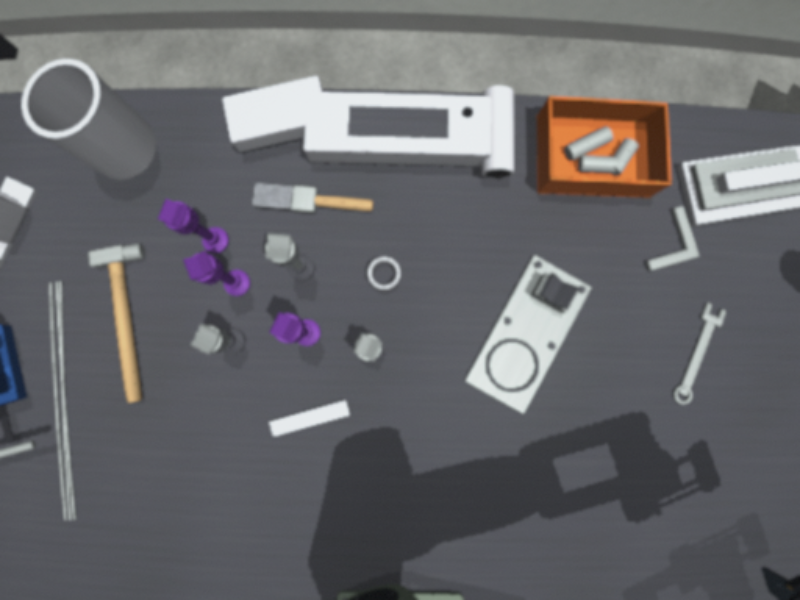

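The scene picture (800 px view) shows the steel tall prop at (503,235), purple look-alikes at (431,215), (522,193) and (575,193), the mid prop at (465,185), the short prop at (378,278) and the ring at (260,392). In the top view these are the tall prop at (280,248) and the ring at (512,364).

```bash
cat > h.py <<'E'
from workcell import *
import cv2,numpy as np
def ray(c,px,cal=None):
    k=cal or calibration(c);R,_=cv2.Rodrigues(np.array(k['rvec'],float))
    u=cv2.undistortPoints(np.array([[px]],float),np.array(k['mtx'],float),np.array(k['distortion'],float))[0,0]
    o=-R.T@np.array(k['tvec'],float).ravel();d=R.T@np.array([u[0],u[1],1.]);return o,d/np.linalg.norm(d)
def onz(c,px,z,cal=None):
    o,d=ray(c,px,cal);return (o+d*(z-o[2])/d[2])
def tri(a,b):
    A=0;B=0
    for o,d in (a,b):
        P=np.eye(3)-np.outer(d,d);A=A+P;B=B+P@o
    return np.linalg.solve(A,B)
E
python3 - <<'E'
from h import *
for n,s,t,z in (("tall",(321.1,150.6),(186.2,166.3),98),("mid",(297.6,119.8),(140.9,216.8),70),("short",(244,177.5),(237.5,220.3),47.5),("ring",(171.5,250.9),(328.7,233.1),10),("ringeye",(166.5,251),(327.7,233.2),10),
 ("pA",(276.5,135.7),(190.5,210.3),98),("pB",(333.1,123.6),(139.6,174.7),98),("pC",(364.7,126.1),(127.7,148.2),98),("vrest",(187,290),(356,187),45)):
    print(n,onz("scene",s,z).round(),onz("top",t,z).round(),tri(ray("scene",s),ray("top",t)).round())
for v in ((535,257),(591,290),(524,412),(467,380)): print(onz("top",np.array(v)/1.5625,10).round())
E
```

```text
tall [630. 182.  98.] [630. 175.  98.] [631. 175. 102.]
mid [509. 285.  70.] [509. 285.  70.] [509. 285.  71.]
short [506.  62.  48.] [507.  53.  48.] [509.  54.  54.]
ring [ 485. -167.   10.] [ 480. -180.   10.] [ 485. -174.   18.]
ringeye [ 477. -173.   10.] [ 479. -178.   10.] [ 480. -176.   16.]
pA [519. 173.  98.] [527. 161.  98.] [527. 159. 110.]
pB [605. 284.  98.] [608. 284.  98.] [607. 283. 100.]
pC [672. 317.  98.] [670. 316.  98.] [671. 317.  97.]
vrest [ 592. -239.   45.] [ 597. -241.   45.] [ 595. -240.   50.]
[ 659. -215.   10.]
[ 606. -311.   10.]
[ 402. -198.   10.]
[ 453. -104.   10.]
```

```bash
cat >> h.py <<'E'
from scipy.spatial.transform import Rotation as Ro
def rel(p,yaw):
    s=state();R=Ro.from_euler('xyz',s['ee_rot'],degrees=True);T=Ro.from_euler('xyz',[180,0,yaw],degrees=True)
    print('t',s['time_s'],'pos',s['ee_pos'].round(1),'rot',s['ee_rot'].round(1),'F',np.round(s['force'],1),'w',round(s['gripper_width'],1))
    print('row',(R.inv().apply(np.array(p)-s['ee_pos'])/500).round(4),((R.inv()*T).as_rotvec()/(np.pi/2)).round(4))
E
python3 -m jog '.03 -.02 -.03 0 0 -.05;.1 -.08 -.06 0 0 -.13;.17 -.13 -.09 0 0 -.2;.24 -.18 -.09 0 0 -.27;.3 -.23 -.09 0 0 -.34;.37 -.28 -.09 0 0 -.367;.43 -.33 -.09 0 0 -.367;.5 -.38 -.09 0 0 -.367;.56 -.43 -.09 0 0 -.367;.62 -.48 -.09 0 0 -.367;.65 -.5 -.09 0 0 -.367' 1 && python3 -c "
from h import *
rel((630,178,290),55)"
```

```text
time_s: 1.72
ee_pos: [424.8, -174.3, 281.2]
ee_rot: [180.0, -0.1, 55.4]
force: [-0.8, -0.7, 0.1]
gripper_width: 91.2
t 1.7167 pos [ 424.8 -174.3  281.2] rot [ 1.80e+02 -1.00e-01  5.54e+01] F [-0.8 -0.7  0.1] w 91.2
row [ 0.8131 -0.0623 -0.0162] [ 0.0001 -0.0011  0.0045]
```

```bash
cat > w.py <<'E'
from h import *
import sys
cal=calibration("wrist");im=grab_frame("wrist")
cv2.imwrite(f"pics/{sys.argv[1]}.png",im[:,:,::-1])
for q,z in (("tall_prop_center",98),("ring_seat",10),("short_prop_center",47.5),("mid_prop_center",70)):
    for d in tip_of(q,"wrist"):
        print(q,round(d['confidence'],2),np.round(d['location'],1),onz("wrist",d['location'],z,cal).round(1))
E
python3 w.py w1
```

```text
ring_seat 0.75 [292.1 143.9] [ 480.4 -172.7   10. ]
```

```bash
python3 -m jog '.03 0 0 0 0 0;.1 -.01 0 0 0 0;.18 -.015 -.01 0 0 0;.26 -.02 -.016 0 0 0;.34 -.03 -.016 0 0 0;.42 -.03 -.016 0 0 0;.5 -.04 -.016 0 0 0;.58 -.045 -.016 0 0 0;.65 -.05 -.016 0 0 0;.72 -.06 -.016 0 0 0;.78 -.062 -.016 0 0 0;.813 -.062 -.016 0 0 0;.813 -.062 -.016 0 0 0' 1 && python3 w.py w2 && python3 -c "
from h import *
rel((630,178,164),55)"
```

```text
time_s: 3.05
ee_pos: [631.6, 174.2, 287.3]
ee_rot: [-180.0, 0.0, 55.3]
force: [-1.2, -0.6, -0.3]
gripper_width: 90.8
tall_prop_center 0.92 [207.   27.5] [677.4 327.3  98. ]
tall_prop_center 0.85 [190.7 241.2] [527.6 160.2  98. ]
tall_prop_center 0.75 [256.3 181.8] [629.3 174.5  98. ]
tall_prop_center 0.58 [173.8 106.7] [604.6 287.8  98. ]
short_prop_center 0.64 [228.9 293.8] [501.5  57.7  47.5]
mid_prop_center 0.85 [110.9 156.4] [504.5 290.3  70. ]
t 3.3 pos [629.4 171.3 289. ] rot [1.80e+02 1.00e-01 5.51e+01] F [ 0.4 -0.4  0. ] w 91.2
row [ 0.0121 -0.0067  0.2499] [0.0002 0.0008 0.0015]
```

View pics/w1.png

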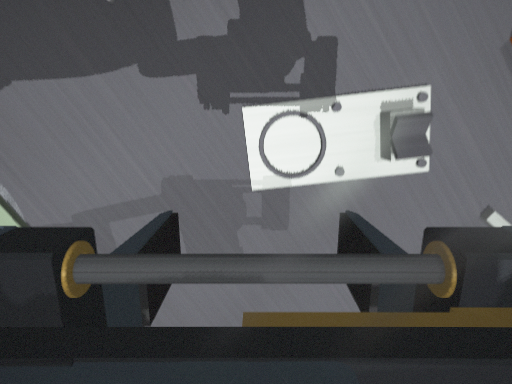

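View pics/w2.png

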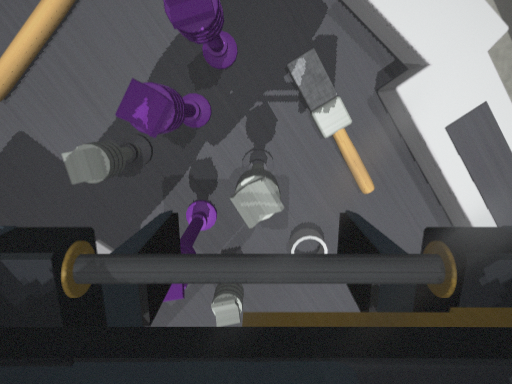

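The wrist view shows the steel tall prop's saddle at (257,200), with the ring at (292,144) in the earlier wrist picture. The detections agree with the top view: tall prop about (629.5,174.5), ring about (480,-174). I'll descend open.

```bash
python3 -m jog '.005 -.0035 .02 0 0 0;.005 -.0035 .05 0 0 0;.005 -.0035 .09 0 0 0;.005 -.0035 .13 0 0 0;.005 -.0035 .17 0 0 0;.005 -.0035 .2 0 0 0;.005 -.0035 .225 0 0 0;.005 -.0035 .24 0 0 0;.005 -.0035 .248 0 0 0;.005 -.0035 .25 0 0 0;.005 -.0035 .25 0 0 0;.005 -.0035 .25 0 0 0' 1 && python3 w.py w3 && python3 -c "
from h import *
rel((629.5,174.5,164),55)"
```

```text
time_s: 4.3
ee_pos: [629.7, 174.2, 164.9]
ee_rot: [179.9, -0.0, 55.1]
force: [0.3, -0.0, 0.5]
gripper_width: 91.2
tall_prop_center 0.75 [259.2 215. ] [631.1 174.4  98. ]
tall_prop_center 0.75 [129.6 104.5] [604.9 285.4  98. ]
tall_prop_center 0.71 [153.3 299.8] [525.1 164.8  98. ]
t 4.55 pos [629.5 174.3 164.5] rot [179.9   0.   55.1] F [-0.4  0.3 -0.4] w 91.1
row [ 0.0004 -0.0003  0.001 ] [0.0006 0.0003 0.0015]
```

View pics/w3.png

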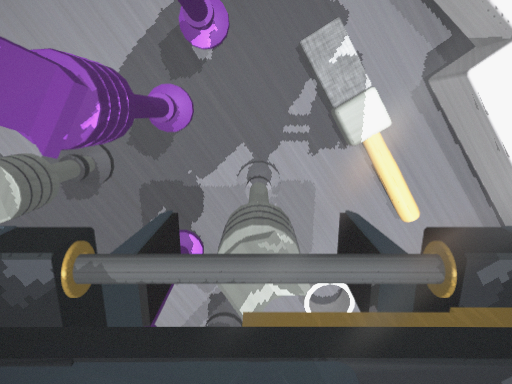

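The wrist view shows the head centred at column ~259 between fingers at 180 and 340. I'll close in two stages.

```bash
python3 -m jog '0 0 0 0 0 0;0 0 0 0 0 0;0 0 0 0 0 0;0 0 0 0 0 0;0 0 0 0 0 0;0 0 0 0 0 0;0 0 0 0 0 0;0 0 0 0 0 0' 0 10; python3 -m jog '0 0 0 0 0 0;0 0 0 0 0 0;0 0 0 0 0 0;0 0 0 0 0 0;0 0 0 0 0 0;0 0 0 0 0 0' -1 40
```

```text
time_s: 5.22
ee_pos: [629.5, 174.3, 164.4]
ee_rot: [179.9, 0.0, 55.1]
force: [0.1, 0.8, 0.2]
gripper_width: 45.9
time_s: 5.72
ee_pos: [629.6, 174.2, 164.4]
ee_rot: [179.9, 0.0, 55.1]
force: [0.0, -0.8, 0.2]
gripper_width: 39.7
```

Gripped at 39.7 mm. Next is a slow lift of 60 mm.

```bash
python3 -m jog '0 0 -.006 0 0 0;0 0 -.016 0 0 0;0 0 -.03 0 0 0;0 0 -.045 0 0 0;0 0 -.06 0 0 0;0 0 -.075 0 0 0;0 0 -.09 0 0 0;0 0 -.105 0 0 0;0 0 -.115 0 0 0;0 0 -.12 0 0 0;0 0 -.12 0 0 0' - 40 && python3 -c "
from h import *
rel((480,-174,224),55)
im=grab_frame('scene');cv2.imwrite('pics/s1.png',cv2.resize(im[40:240,140:400,::-1],None,fx=3,fy=3))"
```

```text
time_s: 6.63
ee_pos: [629.8, 174.3, 225.3]
ee_rot: [179.9, -0.0, 55.1]
force: [0.5, -0.1, -5.5]
gripper_width: 39.5
t 6.6333 pos [629.8 174.3 225.3] rot [179.9  -0.   55.1] F [ 0.5 -0.1 -5.5] w 39.5
row [-0.7429  0.1525  0.0026] [ 0.0013 -0.0003  0.0015]
```

View pics/s1.png

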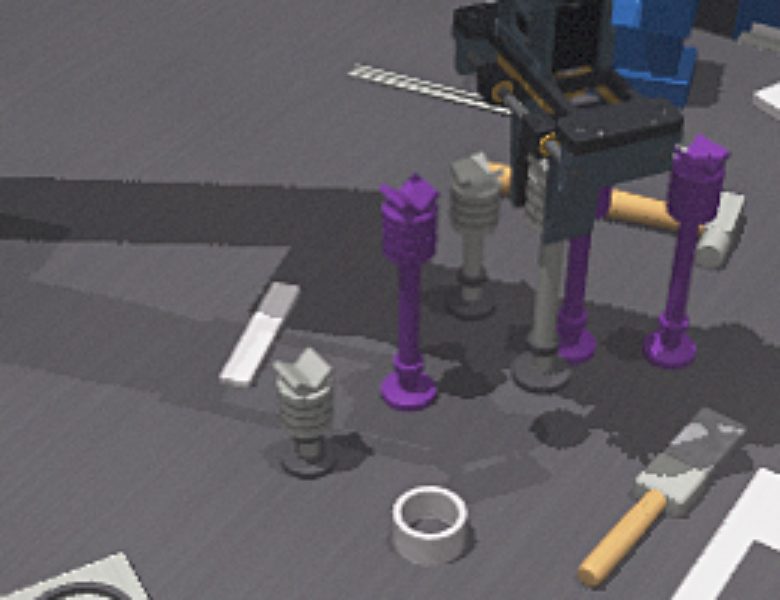

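The prop hangs upright in the fingers with its foot at about (542,375) in the crop, and the bystanders are untouched. I'll carry it past the short prop, bowing outward.

```bash
python3 -m jog '-.008 .006 0 0 0 0;-.025 .02 0 0 0 0;-.05 .04 0 0 0 0;-.085 .065 0 0 0 0;-.125 .09 0 0 0 0;-.17 .11 0 0 0 0;-.22 .13 0 0 0 0;-.27 .14 0 0 0 0;-.325 .15 0 0 0 0;-.38 .15 0 0 0 0;-.435 .15 0 0 0 0;-.49 .15 0 0 0 0;-.545 .15 0 0 0 0;-.595 .15 0 0 0 0;-.64 .152 0 0 0 0;-.68 .152 0 0 0 0;-.71 .152 0 0 0 0;-.73 .152 0 0 0 0;-.74 .152 0 0 0 0;-.743 .152 0 0 0 0' - 40; python3 -m jog '0 0 0 0 0 0;0 0 0 0 0 0;0 0 0 0 0 0' && python3 w.py w4 && python3 -c "
from h import *
rel((480,-174,174.5),55)
for c in ('scene','top'):
    im=grab_frame(c);cv2.imwrite(f'pics/{c}2.png',im[:,:,::-1])
    for q,z in (('tall_prop_center',98),('ring_seat',10),('short_prop_center',47.5),('mid_prop_center',70)):
        print(c,q,[(round(d['confidence'],2),np.round(d['location'],1),onz(c,d['location'],z+(60 if q[0]=='t' else 0)).round(1)) for d in tip_of(q,c)])
a=cv2.imread('pics/scene2.png')[110:310,60:310];b=cv2.imread('pics/w4.png')[50:250,130:380]
cv2.imwrite('pics/both.png',cv2.resize(np.vstack([a,b]),None,fx=1.5,fy=1.5) if 0 else cv2.resize(np.hstack([a,b]),(800,320)))
"
```

```text
time_s: 8.35
ee_pos: [478.9, -175.0, 225.0]
ee_rot: [179.9, 0.0, 55.0]
force: [0.2, -0.0, -6.2]
gripper_width: 39.3
time_s: 8.6
ee_pos: [479.3, -174.5, 225.0]
ee_rot: [179.9, 0.0, 55.1]
force: [0.5, -0.4, -6.6]
gripper_width: 39.7
tall_prop_center 0.59 [259.1 212.5] [ 470.9 -188.6   98. ]
t 8.85 pos [ 479.1 -174.6  224.9] rot [179.9   0.   55.1] F [ 0.7  0.4 -6.2] w 39.4
row [0.0022 0.0007 0.1008] [0.0008 0.0002 0.0009]
scene tall_prop_center [(0.97, array([274.4, 139.3]), array([563.9,  94.9, 158. ])), (0.92, array([155.2, 199.9]), array([ 478.1, -172.2,  158. ])), (0.6, array([366.3, 126.8]), array([703.9, 238.2, 158. ])), (0.57, array([332.9, 118.7]), array([630.7, 224.8, 158. ]))]
scene ring_seat [(0.92, array([165.5, 250.8]), array([ 474.7, -173.3,   10. ]))]
scene short_prop_center [(0.9, array([243. , 178.3]), array([505.4,  58.2,  47.5]))]
scene mid_prop_center [(0.64, array([296.3, 119.8]), array([506.5, 283.7,  70. ]))]
top tall_prop_center [(0.65, array([141.3, 177.2]), array([594.1, 261. , 158. ])), (0.61, array([190.2, 211.6]), array([521.9, 151.1, 158. ])), (0.59, array([126.7, 146.8]), array([660.8, 297.3, 158. ])), (0.55, array([340.8, 233.4]), array([ 482.2, -174.5,  158. ]))]
top ring_seat [(0.62, array([327.3, 230.5]), array([ 486.4, -176.5,   10. ]))]
top short_prop_center [(0.5, array([237.5, 220. ]), array([507.8,  53. ,  47.5]))]
top mid_prop_center [(0.81, array([141.3, 216.3]), array([510.7, 283.9,  70. ]))]
```

View pics/both.png

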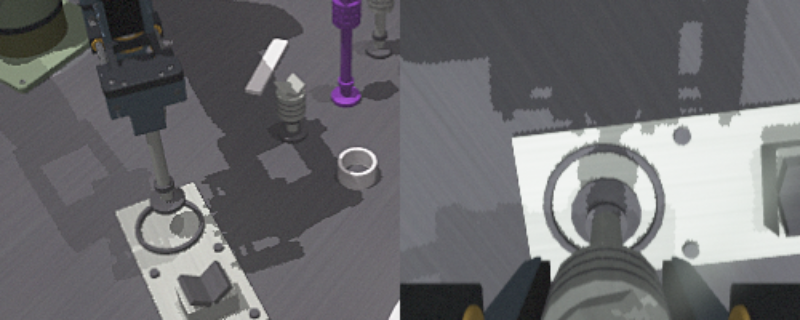

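The scene half shows the prop hanging over the ring. The wrist half shows the whole ring, centred at crop (604,203), which is wrist pixel (257.5,177), with the foot inside its outline.

```bash
python3 -c "
from h import *
print(onz('wrist',(257.5,177),14).round(1),onz('wrist',(292.5,144),14).round(1))
# foot outline (bottom, z~61): crop x 571..641, y ~209
print('foot',onz('wrist',(130+206/1.6,50+209/1.6),61).round(1))
rel((480,-174,174.5),55)"
```

```text
[ 478.5 -174.8   14. ] [ 532.6 -166.4   14. ]
foot [ 482.8 -171.    61. ]
t 9.35 pos [ 478.9 -175.1  225. ] rot [179.9   0.   55. ] F [ 0.4  0.6 -7.1] w 39.6
row [0.0031 0.0005 0.101 ] [0.0009 0.0003 0.0004]
```

The ring centre is under the TCP to within about 2 mm. I'll lower straight down, slowing near the plate.

```bash
python3 -m jog '0 0 .005 0 0 0;0 0 .015 0 0 0;0 0 .03 0 0 0;0 0 .045 0 0 0;0 0 .06 0 0 0;0 0 .072 0 0 0;0 0 .082 0 0 0;0 0 .089 0 0 0;0 0 .093 0 0 0;0 0 .095 0 0 0;0 0 .097 0 0 0;0 0 .097 0 0 0;0 0 .097 0 0 0' - 40; python3 -m jog '0 0 .001 0 0 0;0 0 .002 0 0 0;0 0 .003 0 0 0;0 0 .004 0 0 0;0 0 .004 0 0 0;0 0 .004 0 0 0' - 40
```

```text
time_s: 10.43
ee_pos: [479.1, -175.2, 176.7]
ee_rot: [179.9, 0.0, 55.0]
force: [-0.8, 0.3, -5.7]
gripper_width: 39.2
time_s: 10.93
ee_pos: [479.0, -175.1, 174.7]
ee_rot: [179.9, 0.0, 55.0]
force: [0.4, -0.3, -6.4]
gripper_width: 39.7
```

```bash
python3 -m jog '0 0 .001 0 0 0;0 0 .002 0 0 0;0 0 .002 0 0 0;0 0 .002 0 0 0' - 40; python3 -m jog '0 0 .001 0 0 0;0 0 .002 0 0 0;0 0 .002 0 0 0;0 0 .002 0 0 0' - 40
```

```text
time_s: 11.27
ee_pos: [479.2, -175.2, 174.4]
ee_rot: [179.8, 0.0, 55.0]
force: [-0.9, 1.1, 1.6]
gripper_width: 39.3
time_s: 11.6
ee_pos: [479.3, -175.2, 174.4]
ee_rot: [179.8, -0.0, 55.0]
force: [-2.5, 1.9, 5.3]
gripper_width: 39.5
```

The foot is on the plate: the force turned to +5 N at z 174.4, as expected. I'll relax the grip, then open in stages.

```bash
python3 -m jog '0 0 -.001 0 0 0;0 0 -.001 0 0 0;0 0 -.001 0 0 0' - 5; python3 -m jog '0 0 0 0 0 0;0 0 0 0 0 0;0 0 0 0 0 0;0 0 0 0 0 0;0 0 0 0 0 0' 0 5;python3 -m jog '0 0 0 0 0 0;0 0 0 0 0 0;0 0 0 0 0 0;0 0 0 0 0 0;0 0 0 0 0 0;0 0 0 0 0 0;0 0 0 0 0 0;0 0 0 0 0 0' 1 5; python3 w.py w5; python3 -c "
import cv2,numpy as np
from h import *
im=grab_frame('scene')[110:310,60:310,::-1];b=cv2.imread('pics/w5.png')[50:250,130:380]
cv2.imwrite('pics/both2.png',cv2.resize(np.hstack([im,b]),(800,320)))"
```

```text
time_s: 11.85
ee_pos: [479.5, -175.3, 174.7]
ee_rot: [179.8, -0.0, 55.0]
force: [0.6, -1.0, -2.7]
gripper_width: 40.7
time_s: 12.27
ee_pos: [479.7, -175.3, 174.9]
ee_rot: [179.8, -0.0, 55.0]
force: [0.5, -0.3, 1.0]
gripper_width: 46.1
time_s: 12.93
ee_pos: [479.7, -175.3, 174.9]
ee_rot: [179.7, -0.0, 55.0]
force: [0.2, 0.3, -0.1]
gripper_width: 90.8
tall_prop_center 0.73 [258.5 214.4] [ 479.3 -177.3   98. ]
```

View pics/both2.png

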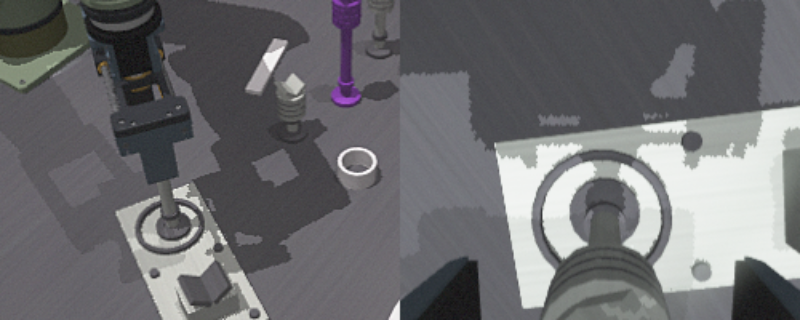

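The fingers are open and the prop stands in the ring: foot at wrist crop (604,210), ring centre at (602,210). I'll retract straight up.

```bash
python3 -m jog '0 0 -.01 0 0 0;0 0 -.03 0 0 0;0 0 -.06 0 0 0;0 0 -.1 0 0 0;0 0 -.14 0 0 0;0 0 -.18 0 0 0;0 0 -.22 0 0 0;0 0 -.24 0 0 0;0 0 -.25 0 0 0;0 0 -.25 0 0 0;0 0 -.25 0 0 0' 1; python3 w.py w6; python3 -c "
import cv2,numpy as np
from h import *
for c in ('scene','top'):
    im=grab_frame(c)
    if c=='scene': a=im[110:310,60:310,::-1]
    for q,z in (('tall_prop_center',108),('ring_seat',10),('short_prop_center',47.5),('mid_prop_center',70)):
        print(c,q,[(round(d['confidence'],2),onz(c,d['location'],z).round(1)) for d in tip_of(q,c)])
b=cv2.imread('pics/w6.png')[50:250,130:380]
cv2.imwrite('pics/both3.png',cv2.resize(np.hstack([a,b]),(800,320)))"
```

```text
time_s: 14.15
ee_pos: [478.9, -175.0, 299.3]
ee_rot: [179.8, -0.0, 55.0]
force: [0.5, -0.6, -0.0]
gripper_width: 91.2
tall_prop_center 0.84 [258.2 178.4] [ 479.8 -175.    98. ]
ring_seat 0.63 [253.6 164.5] [ 475.8 -169.9   10. ]
scene tall_prop_center [(0.97, array([ 479.7, -167.4,  108. ])), (0.96, array([604. , 277.9, 108. ])), (0.72, array([528.5, 153.8, 108. ])), (0.55, array([681.2, 304. , 108. ]))]
scene ring_seat [(0.97, array([ 473.6, -167.7,   10. ]))]
scene short_prop_center [(0.74, array([502.9,  57.8,  47.5]))]
scene mid_prop_center [(0.88, array([509.8, 280.9,  70. ]))]
top tall_prop_center [(0.89, array([607.1, 279.7, 108. ])), (0.78, array([ 483.2, -178.2,  108. ])), (0.77, array([523. , 164.6, 108. ])), (0.62, array([674.6, 313.5, 108. ])), (0.55, array([506.7, 276.3, 108. ]))]
top ring_seat [(0.57, array([ 473.3, -178.2,   10. ]))]
top short_prop_center [(0.54, array([498.4,  46.2,  47.5]))]
top mid_prop_center [(0.96, array([504.6, 286. ,  70. ]))]
```

View pics/both3.png

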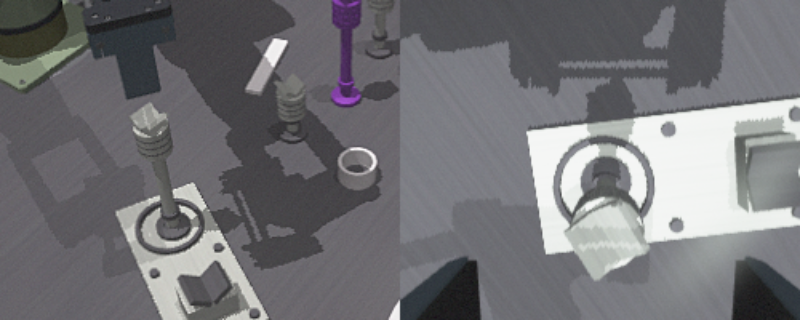

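The prop stands free and upright, with its foot inside the ring near the centre (scene crop (172,226)). The gripper is clear above it and the short and mid props stand as before. I'm handing in.

```bash
python3 -c "
from workcell import *
print(job_done())"
```

```text
the job is handed in; nothing more can be done
None
```

I gripped the steel tall prop by its head at about (630, 174), lifted it 60 mm and carried it upright past the short prop. I then lowered it into the ring at about (479, -175) until the plate took its weight. After that I opened the fingers in stages, retracted straight up and handed the job in at about 15 s; no verdict was reported.

**Placing:** The last pictures show the prop standing alone, upright, with its foot inside the ring near the centre. The gripper is clear, with no outside force on the tool beyond sensor noise. I judged uprightness and flatness by eye and from the contact height of 174.4 mm, which is exactly 10 mm above its bench height. I did not measure tilt directly.

**Bystanders:** The short and mid props look unmoved. Their last network readings lie within about 11 mm of the first ones.

**Disagreements:** The trained networks' ring readings spread by 5–15 mm between cameras. The last ones put the prop 6 to 10 mm from the ring centre, inside the 18 mm limit. The wrist picture, read by eye, puts it closer, within about 4 mm.

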